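# Offer the cabinet door up to its jamb and hold the hinge lined up for the pin

## Robot

A 6-joint arm with a two-finger parallel gripper is mounted at the origin on a cart in front of the work surface, level with it; the furniture and walls round the work are solid. World frame = base frame: x ahead of the robot, y to its left, z up, the work surface at z = 0. Lengths are in m, angles in rad, forces in N, time in s.
With the tool pointing down it reaches from about 0.35 to 0.775 m from the base axis. Payload 5.5 kg.
Tool frame: the origin (TCP) lies where the fingers leave the gripper's body, on its centre line; the fingertips stand env.tip_reach ahead of it and the grasp point (between the pads) lies 54 mm ahead of it (env.tip_reach is the distance from the TCP to the fingertips, in m); z points along the fingers, y is the line along which they close (so a half turn about z gives the same grasp; the last joint's range is limited). The gripper opens to 85 mm and grips with 20 to 120 N. Pads are 22 mm wide; open, the fingers measure 114 mm over their backs; the gripper's body (76 mm by 85 mm) begins 54 mm behind the grasp point. The pads swing forward as they close: fully open they stand 13 mm farther back than shut.
Start: joints at [-1.392, 0.313, 0.046, 1.304, 0, 1.431], TCP at [0.18, -0.546, 0.304] pointing down, gripper open.
Joint ranges: [-2.76, 2.76], [-0.86, 1.69], [-1.03, 1.26], [-2.2, 2.34], [-1.47, 1.5], [-3.14, 3.14]. Speed limits (rad/s): [2.57, 2.57, 3.14, 3.14, 3.14, 3.14].

## Interface

Orientations are given as a unit quaternion [w, x, y, z].
In Python, from workcell import status, optics, hand_in, env gives the robot as it stands.
- The arm moves only by the shell command python3 -m handwheel 'ROWS' [FORCE]. ROWS is a JSON object whose one key "deltas" holds a list of rows, each a list of 5 numbers: the opening, from -1 (shut) to 1 (fully open), then the shift along the tool's x, y, z in units of 40 mm (1.0 is 40 mm), then the turn about the tool's z in units of 10 degrees (1.0 is 10 degrees). In form: {"deltas": [[jaw, x, y, z, roll], ...]}. A call has 1 to 20 rows; each row shifts and turns the commanded pose from where the row before left it, along the tool's axes as they then stand; what a row does not reach is not made up. A row lasts 1/8 s, in which the tool goes at most 62.5 mm and 10.7 degrees, less where a joint would pass 70% of its speed; a pose out of reach is approached as far as the arm can. A call is refused whole if a number of a shift passes 1 or a number of a turn 1, either way. A call with a gripper value outside its range is refused whole. The fingers move at their own pace and stop on an object; FORCE is the grip in N (left out, the last holds). Time passes only in rows, so rows that do not move let the fingers close. It gives the time, the measured TCP pose, the force, the opening and the grip force at its end, in the units of the state.
- status.get_state(): the state, without advancing time (a new reading comes with each control period).
- optics.read_camera(name): name is "scene" or "top" or "wrist"; returns a dict with "frame" (480x640x3 uint8, red, green, blue), "depth" (480x640 float32, m along the optical axis (not along the pixel's ray), 0 where there is no reading), "vfov" (degrees; the focal length in pixels is half the picture's height over the tangent of half this angle, whatever the lens; pixels are square), "cx", "cy" (the principal point, pixels), "k1" (the pictures are not rectified: a ray, as slopes to the right and down, at radius r is drawn at 1 + k1 r^2 times it, then the intrinsics apply), "origin" and "attitude" of the camera in the world. Camera axes: x right, y down, z forward; pixel columns grow to the right and rows downward; lengths in m; the calibration is good to about 2 mm. A picture is of the moment at which its call begins.
- hand_in(): hands the job in; it is judged then, once.
The state is a dict: "clock": time; "joint_pos": joint angles; "qvel": joint speeds; "tau": joint torques, N m; "tcp_pos": TCP position; "orientation": TCP orientation; "wrist_force": force on the tool from outside, world axes, zero at the start; "ft_torque": the same for the moment, N m; "finger_gap": finger opening in m; "grip_force": force on a finger pad.
Only numpy, scipy, OpenCV 4.12 (cv2) and the standard library are available. Lean on these libraries where they do the work, as an engineer would, in place of code of your own. Each camera call takes 0.05 s, during which the arm holds its last target. There are 200 camera calls.

## Task

Offer the small door up to the left of the jamb post, upright, so that its single hinge knuckle sits between the two knuckles on the post and the holes line up for the pin, and finish while still holding it there, steady and hanging free in the gripper, because I will tap the pin down with my mallet. Look at the pin first: if its lower end reaches down into the gap between the post's knuckles, draw it up out of the gap by its head. Ease the door in without ramming it into the post, and leave the other things on the bench where they are.

Things in the scene. Friction and masses are not known exactly. Their poses are not given: they have to be found in the camera images.
- jamb: Fixed pine jamb: a post 45 x 60 mm, top 158 mm above the bench, at the right end of a sill board 110 x 230 x 20 mm. Origin on the bench under the sill; x away from the robot at yaw 0, y left along the sill, z up. In mm here: sill x -45..65, y -110..120; post x -15..30, y -100..-40. On the post's front (x -15), left edge: a steel hinge leaf with two knuckles round a vertical axis at x -27, y -39.
- jamb_bore (a point): On the axis of the post's knuckle holes, mid-gap, 93 mm above the bench; axes of the jamb. Knuckles 20 mm outside, holes 11 mm; lower knuckle 58..78, upper 108..128, gap 78..108 mm above the bench. The barrel stands 2 mm ahead of the post's face.
- pin (a joint): Height in m of the hinge pin (steel, 8 mm thick, pointed below) in the post's upper knuckle: 0 = fully home, 0.066 = top stop. Its lower end is 58 mm + this above the bench, so from 0.050 up it is clear of the gap. It slides vertically with about 3 N of friction and stays where it is left.
- pin_head (a point): Middle of the pin's head, a steel knob 16 mm across and 16 mm tall on the knuckles' axis; 136 mm + the pin's value above the bench, at the start always above the post's top.
- door: Loose frame-and-panel door, 22 mm thick (x), 150 wide (y), 130 tall (z), 0.4 to 0.5 kg, standing on its lower edge. Origin: centre of its underside. Front is -x, with a wooden knob (19 mm deep, 20 mm across) near the left edge at z 55 mm and a hinge leaf at the right (-y) edge. Its top rail, 36 mm tall and flush on both faces, can be pinched from above across the 22 mm.
- door_bore (a point): Centre of the hole (11 mm) in the door's one knuckle, 20 mm outside, 26 mm tall: 65 mm above the underside, 12 mm ahead of the front face, 1 mm beyond the right edge (door x -23, y -76 mm); axes of the door. Lined up with the door parallel to the post, faces are flush, a 2 mm seam is left to the post and the underside is 28 mm above the bench, 8 mm above the sill.
- mallet: A bystander: wooden mallet, 110 x 248 x 70 mm, lying at the left.
- mug: A bystander: mug 90 mm tall, 81 mm across, origin at the centre of its underside.
- screw_jar: A bystander: glass jar of screws, 63 mm across, 85 mm tall, origin at the centre of its underside.
- combo_square: A bystander: combination square lying flat, 83 x 250 x 19 mm.

How it is judged:
By the outcome, as a careful person would: the job done as asked, in the order asked, and still so for the second after the job is handed in, while the arm keeps its last pose, push and grip.
It also fails if it takes over 51 s, if anything falls off the work surface, if the arm or the gripper's body presses on something with over 40 N, if the wrist force passes 120 N, or if a joint passes its speed limit or range.

## Working session

There is one attempt and no reset: what is moved stays moved. The work goes in short steps, Python scripts to look and compute and a shell command to move; the robot and the scene stay as the last step left them, time stands still between calls to the robot, and variables do not carry over. Pictures are saved under pics/ and viewed, at most 10 in all, crops included, and the job is handed in when it is done.

```bash
ls; mkdir -p pics
cat > h.py <<'E'
import numpy as np, cv2
from workcell import status, optics, hand_in, env
from scipy.spatial.transform import Rotation as R
def cam(n, save=None):
    c=optics.read_camera(n)
    if save: cv2.imwrite('pics/'+save+'.png', c['frame'][:,:,::-1])
    np.savez('/tmp/'+(save or n)+'.npz', **c)
    return c
def att(c):
    a=np.array(c['attitude'],float)
    return a if a.shape==(3,3) else R.from_quat(a,scalar_first=True).as_matrix()
def cloud(c):
    f=240/np.tan(np.radians(float(c['vfov']))/2)
    K=np.array([[f,0,c['cx']],[0,f,c['cy']],[0,0,1]],float)
    v,u=np.mgrid[0:480,0:640].astype(np.float64)
    p=cv2.undistortPoints(np.stack([u,v],-1).reshape(-1,1,2),K,np.array([float(c['k1']),0,0,0])).reshape(480,640,2)
    d=c['depth'].astype(float)
    P=np.dstack([p[...,0]*d,p[...,1]*d,d])@att(c).T+np.array(c['origin'])
    P[d<=0]=np.nan
    return P
E
python3 - <<'E'
from h import *
for n in ('scene','top'):
    c=cam(n,n+'1'); print(n,c['vfov'],c['k1'],c['origin'],c['attitude'])
s=status.get_state(); print({k:np.round(v,3) for k,v in s.items()}, env.tip_reach)
E
```

```text
pics
scene 50.25519685355002 -0.08087436703005345 [-0.42142001 -0.45964231  0.6255581 ] [-0.46677773  0.72529998 -0.431505    0.26431407]
top 57.98591046402566 -0.06286103229548812 [0.44149654 0.08634496 1.05842438] [ 0.04299714 -0.70245587  0.70969069 -0.03234382]
{'clock': np.float64(0.1), 'joint_pos': array([-1.392,  0.314,  0.045,  1.304,  0.   ,  1.431]), 'qvel': array([-0.001, -0.003,  0.003, -0.001,  0.001, -0.   ]), 'tau': array([ 2.0000e-03, -4.8173e+01,  2.9924e+01,  1.3000e-02, -0.0000e+00,
       -0.0000e+00]), 'tcp_pos': array([ 0.18 , -0.546,  0.303]), 'orientation': array([-0.001,  0.987,  0.159, -0.   ]), 'wrist_force': array([-0.163,  0.566, -0.494]), 'ft_torque': array([-0.012, -0.035,  0.029]), 'grip_force': np.float64(0.0), 'finger_gap': np.float64(0.086)} 0.0726
```

View pics/scene1.png

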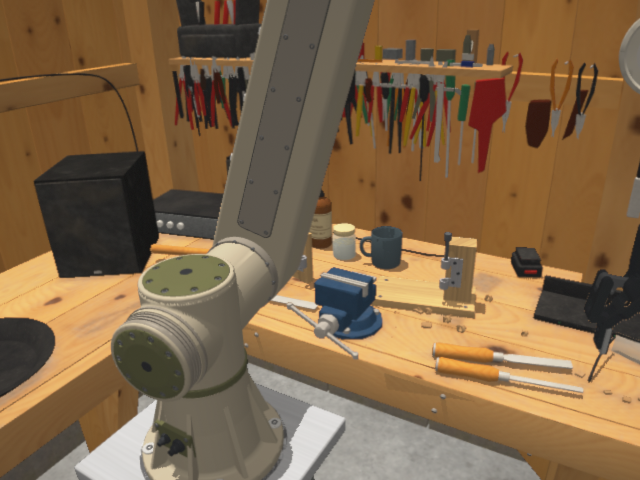

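View pics/top1.png

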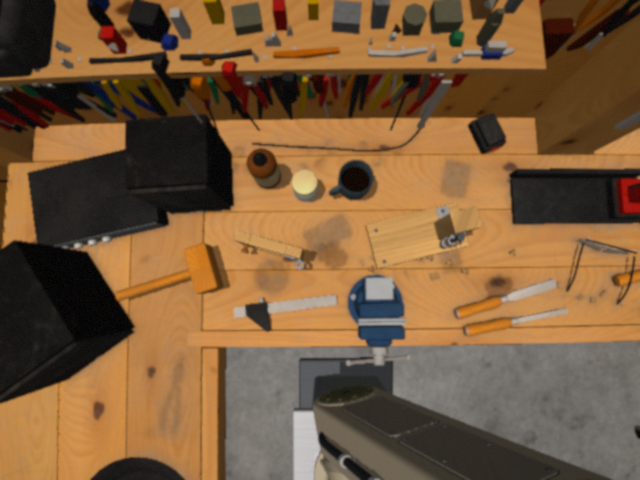

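The top view shows the door at about (270,247) with its knuckle at the right end (305,258). The jamb sill is at (415,235), the post at (462,220) and the pin head near (445,211) or (455,240). The vise stands at (378,310).

Run:
```python
from h import *
c=dict(np.load('/tmp/top1.npz')); P=cloud(c)
def reg(u0,u1,v0,v1,z0,z1):
    m=np.zeros((480,640),bool); m[v0:v1,u0:u1]=1
    return P[m&(P[...,2]>z0)&(P[...,2]<z1)]
for n,a in dict(doortop=(225,315,225,275,.12,.14),sill=(360,485,200,270,.012,.03),post=(420,490,195,255,.15,.165),pin=(420,490,195,260,.17,.25),knuckU=(430,475,225,260,.115,.14)).items():
    q=reg(*a)
    if len(q)<3: print(n,len(q));continue
    r=cv2.minAreaRect((q[:,:2]*1000).astype(np.float32)); print(n,len(q),'z',np.percentile(q[:,2],[5,50,95]).round(4),'mean',q.mean(0).round(4),'rect',np.round(r[0],1),np.round(r[1],1),round(r[2],2))
q=reg(355,410,275,370,.02,.4);print('vise',np.nanmax(q,0),np.nanmin(q,0))
for n,a in dict(mug=(330,376,155,205),jar=(290,320,165,205),shelf=(200,480,0,75)).items():
    q=reg(*a,.05,1);print(n,np.nanmax(q,0).round(3),np.nanmin(q,0).round(3))
f=c['frame'][190:280,225:495,::-1]
im1=cv2.resize(f,None,fx=2.9,fy=2.9,interpolation=cv2.INTER_CUBIC)
s=dict(np.load('/tmp/scene1.npz'))
im2=cv2.resize(s['frame'][220:320,285:495,::-1],(783,330),interpolation=cv2.INTER_CUBIC)
cv2.imwrite('pics/crop1.png',np.vstack([im1,cv2.copyMakeBorder(im2,0,0,0,max(0,im1.shape[1]-783),cv2.BORDER_CONSTANT)]))
```

```text
doortop 710 z [0.1267 0.1299 0.1326] mean [0.5361 0.2031 0.1298] rect [536.6 203.7] [149.8  22.3] 73.84
sill 3535 z [0.0163 0.0198 0.0232] mean [ 0.561  -0.1258  0.0198] rect [ 558.7 -145.5] [161.9 246.3] 1.6
post 589 z [0.1545 0.1575 0.1604] mean [ 0.5789 -0.2162  0.1575] rect [ 571.8 -217.1] [58.2 64.5] 13.85
pin 59 z [0.1774 0.1879 0.1915] mean [ 0.5401 -0.1944  0.1869] rect [ 540.3 -195. ] [14.7 14.2] 2.71
knuckU 136 z [0.1163 0.1269 0.1383] mean [ 0.5505 -0.1982  0.1271] rect [ 548.7 -214.1] [58.3 41.3] 80.9
vise [0.46239717 0.01610338 0.13108524] [ 0.26605661 -0.11479449  0.02011609]
mug [0.732 0.066 0.094] [ 0.653 -0.034  0.05 ]
jar [0.714 0.155 0.089] [0.653 0.096 0.05 ]
shelf [0.921 0.257 0.551] [ 0.733 -0.275  0.126]
```

View pics/crop1.png

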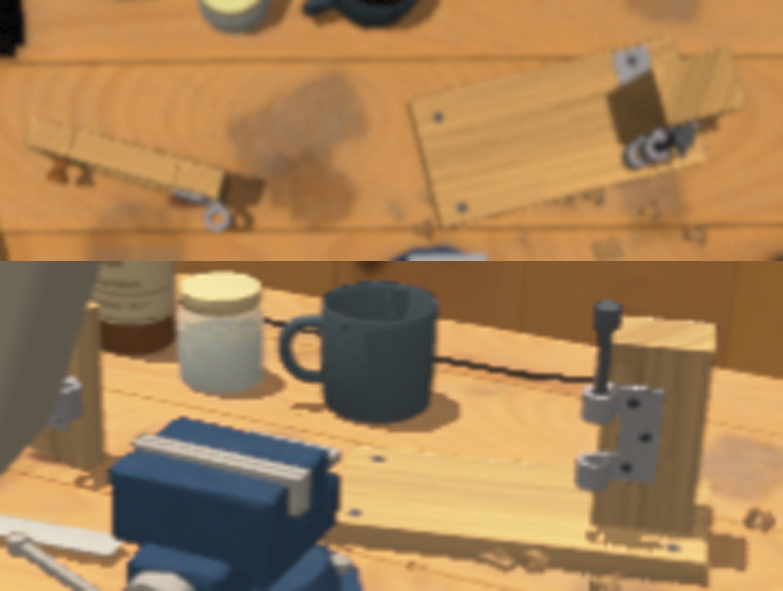

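The crop shows the pin standing well raised, but not clearly out of the gap: the head top at about 0.190 m puts the pin near 0.046. The door stands clear, hinge end to the right and front toward me. Next I'll refine the poses.

```bash
cat >> h.py <<'E'
from scipy.optimize import minimize
def fitrect(pts, lab, x0, box):
    # pts Nx2 (m); lab 1 inside/0 outside ; box (x0,x1,y0,y1) in object axes
    sg=lambda t:1/(1+np.exp(-np.clip(t/.001,-50,50)))
    def f(p):
        c,s=np.cos(p[2]),np.sin(p[2]); d=pts-p[:2]
        a=d[:,0]*c+d[:,1]*s; b=-d[:,0]*s+d[:,1]*c
        return np.mean((sg(a-box[0])*sg(box[1]-a)*sg(b-box[2])*sg(box[3]-b)-lab)**2)
    x0=np.array(x0,float); S=np.vstack([x0]+[x0+d for d in np.diag([.008,.008,.08])])
    r=minimize(f,x0,method='Nelder-Mead',options=dict(initial_simplex=S,xatol=1e-5,fatol=1e-8,maxiter=2000))
    return r.x,r.fun
def loc(p,x,y): 
    c,s=np.cos(p[2]),np.sin(p[2]); return np.array([p[0]+c*x-s*y,p[1]+s*x+c*y])
E
python3 - <<'E'
from h import *
c=dict(np.load('/tmp/top1.npz')); P=cloud(c)
z=P[...,2]
def fit(win,zin,zout,x0,box):
    m=np.zeros((480,640),bool); u0,u1,v0,v1=win; m[v0:v1,u0:u1]=1
    i=m&(z>zin[0])&(z<zin[1]); o=m&(z<zout)
    pts=np.vstack([P[i][:,:2],P[o][:,:2]]); lab=np.r_[np.ones(i.sum()),np.zeros(o.sum())]
    return fitrect(pts,lab,x0,box)
# sill, avoid the post side: only columns left of 430
sj,e=fit((350,425,195,275),(.012,.03),.008,(.56,-.12,.23),(-.045,.065,-.11,.12)); print('sill',sj,np.degrees(sj[2]),e)
q,e=fit((425,495,190,255),(.15,.166),.14,(.56,-.13,.23),(-.015,.030,-.1,-.04)); print('post',q,np.degrees(q[2]),e)
d,e=fit((220,325,220,280),(.121,.14),.11,(.536,.203,-.28),(-.011,.011,-.075,.075)); print('door',d,np.degrees(d[2]),e)
for j in (sj,q): print('bore from jamb',loc(j,-.027,-.039))
print('doorbore',loc(d,-.023,-.076))
m=(z>.17)&(z<.25); m[:, :430]=0; m[:,480:]=0; m[:190]=0;m[260:]=0
pt=P[m]; top=pt[pt[:,2]>.183]; print('pin top',len(top),np.median(top,0),top.mean(0), (top[:,:2].max(0)+top[:,:2].min(0))/2)
for n in ('top1','scene1'):
  k=dict(np.load('/tmp/%s.npz'%n)); Q=cloud(k)
  near=np.linalg.norm(Q[...,:2]-loc(q,-.027,-.039),axis=-1)<.02
  zz=Q[near][:,2]; zz=np.sort(zz[zz>.17]); print(n,len(zz),zz[-10:].round(4), np.histogram(Q[near][:,2],bins=np.arange(.05,.21,.01))[0])
  bench=Q[(np.abs(Q[...,0]-.5)<.03)&(np.abs(Q[...,1]-.05)<.05)]; print(' bench z',np.nanmedian(bench[:,2]))
E
```

```text
sill [ 0.55782843 -0.15226308  0.23231057] 13.31041512463836 0.01113329328741686
post [ 0.55813775 -0.153421    0.23518948] 13.475364651499195 0.011995705614810049
door [ 0.5378483   0.20450342 -0.28772679] -16.485530799360287 0.008707681240152816
bore from jamb [ 0.54053257 -0.19643155]
bore from jamb [ 0.54096912 -0.19763907]
doorbore [0.49422703 0.13815446]
pin top 50 [ 0.540269   -0.19543479  0.18822637] [ 0.54023042 -0.19522021  0.1883871 ] [ 0.54040928 -0.19508373]
top1 59 [0.19   0.1902 0.1903 0.1906 0.1907 0.1914 0.1915 0.1916 0.1925 0.1927] [ 6 20 41  6  7  4 25 67 15 13 30  4  5 43 11]
 bench z -0.0001861950979820115
scene1 71 [0.1886 0.1888 0.1888 0.1892 0.1892 0.1892 0.1893 0.1893 0.1893 0.19  ] [19 53 83 36 29 23 57 80 42 40 42 20 22 48  1]
 bench z -0.0009669187418590575
```

The head top measures about 0.1885 m in both cameras, so the pin is at about 0.044 and its end hangs about 6 mm into the gap. It has to be drawn up. I'm moving above it now.

```bash
python3 -m handwheel '{"deltas":[[1,0.4,-0.2,0,0],[1,0.9,-0.44,0,0],[1,0.9,-0.44,0,0],[1,0.9,-0.44,0,0],[1,0.9,-0.44,0,0],[1,0.9,-0.44,0,0],[1,0.9,-0.44,0,0],[1,0.9,-0.44,0,0],[1,0.9,-0.44,0,0],[1,0.9,-0.44,0,0],[1,0.9,-0.44,0,0],[1,0.9,-0.44,0,0],[0.2,0.6,-0.2,0,0.5],[0,0,0,0,0],[0,0,0,0,0]]}' 60
cat >> h.py <<'E'
def togo(x,y,yaw):
    # yaw: wanted world angle of tool x. prints shifts (units) in present tool axes and roll
    s=status.get_state(); M=R.from_quat(s['orientation'],scalar_first=True).as_matrix()
    d=np.array([x,y,s['tcp_pos'][2]])-s['tcp_pos']; u=M.T@d/.04
    a=np.arctan2(M[1,0],M[0,0]); r=-np.degrees((yaw-a+np.pi/2)%np.pi-np.pi/2)
    print('tcp',s['tcp_pos'].round(4),'ang',np.degrees(a).round(2),'tilt',M[2].round(4),'go units',u.round(3),'roll',round(r/10,3),'clock',s['clock'],'gap',s['finger_gap'].round(4),'F',s['wrist_force'].round(1),s['grip_force'].round(1))
E
python3 - <<'E'
from h import *
togo(.5405,-.1960,.234); c=cam('wrist','w1'); print(c['origin'],att(c)[:,2])
E
```

```text
clock: 1.98
tcp_pos: [0.5281, -0.2098, 0.3037]
orientation: [-0.0, 0.993, 0.116, -0.0]
wrist_force: [0.2, -0.4, -0.1]
finger_gap: 0.0426
grip_force: 0.0Traceback (most recent call last):
  File "<stdin>", line 2, in <module>
  File "h.py", line 39, in togo
    print('tcp',s['tcp_pos'].round(4),'ang',np.degrees(a).round(2),'tilt',M[2].round(4),'go units',u.round(3),'roll',round(r/10,3),'clock',s['clock'],'gap',s['finger_gap'].round(4),'F',s['wrist_force'].round(1),s['grip_force'].round(1))
                                                                                                                                                            ^^^^^^^^^^^^^^^^^^^^^
AttributeError: 'float' object has no attribute 'round'
```

```bash
sed -i "s/s\['\(finger_gap\|grip_force\|wrist_force\|tcp_pos\)'\]\.round(\([14]\))/np.round(s['\1'],\2)/g" h.py
python3 - <<'E'
from h import *
togo(.5405,-.1960,.234); c=cam('wrist','w1'); print(c['origin'],att(c)[:,2])
P=cloud(c); z=P[...,2]; m=(np.linalg.norm(P[...,:2]-[.5405,-.196],axis=-1)<.03)&(z>.17)&(z<.2)
q=P[m]; print(len(q), np.percentile(q[:,2],[10,50,90])) if len(q) else 0
t=q[q[:,2]>np.percentile(q[:,2],90)-.005]; print(cv2.minEnclosingCircle((t[:,:2]*1000).astype(np.float32)),t.mean(0))
E
```

```text
tcp [ 0.5281 -0.2098  0.3037] ang 13.35 tilt [-8.e-04 -4.e-04 -1.e+00] go units [ 0.382 -0.264 -0.   ] roll -0.005 clock 1.975 gap 0.0426 F [ 0.2 -0.4 -0.1] 0.0
[ 0.60185238 -0.19257421  0.37348321] [-0.28879646 -0.06758478 -0.95500204]
1044 [0.18121827 0.18850831 0.1894509 ]
((540.9495849609375, -195.980712890625), 8.040959358215332) [ 0.54168797 -0.1961323   0.1885368 ]
```

View pics/w1.png

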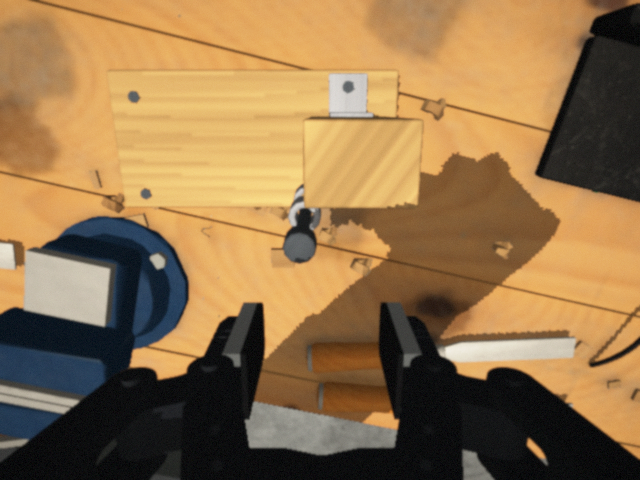

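The wrist view shows the pin head at (300,247), ahead of the post's front left edge, with the fingers well aligned. The fitted radius is 8.0 mm and the head top is at 0.1885 m, so the pin is at 0.0445. I'll grip it.

```bash
python3 -m handwheel '{"deltas":[[0,0.39,-0.26,0,0],[0,0,0,0.5,0],[0,0,0,0.6,0],[0,0,0,0.4,0],[0,0,0,0.15,0],[0,0,0,0,0],[-1,0,0,0,0],[-1,0,0,0,0],[-1,0,0,0,0],[-1,0,0,0,0],[-1,0,0,0,0]]}' 40; python3 -c "
from h import *
togo(.5409,-.196,.234)"
```

```text
clock: 3.4
tcp_pos: [0.5415, -0.1961, 0.2381]
orientation: [-0.0, 0.993, 0.116, 0.0]
wrist_force: [0.7, 4.5, 2.9]
finger_gap: 0.0141
grip_force: 39.1
tcp [ 0.5415 -0.1961  0.2381] ang 13.3 tilt [ 9.e-04 -8.e-04 -1.e+00] go units [-0.015 -0.005 -0.   ] roll -0.011 clock 3.4 gap 0.0141 F [0.7 4.5 2.9] 39.1
```

```bash
python3 -m handwheel '{"deltas":[[-1,0,0,-0.1,0],[-1,0,0,-0.1,0],[-1,0,0,-0.1,0],[-1,0,0,-0.06,0],[-1,0,0,0,0]]}' && python3 -m handwheel '{"deltas":[[0,0,0,0,0],[0,0,0,0,0],[0,0,0,-0.3,0],[0,0,0,-0.6,0],[0,0,0,-0.9,0],[0,-0.4,0,0,0],[0,-0.4,0,0,0],[0,0,0,0,0]]}'
python3 - <<'E'
from h import *
togo(.5409,-.196,.234); c=cam('wrist','w2'); P=cloud(c); z=P[...,2]
q=P[(np.linalg.norm(P[...,:2]-[.541,-.196],axis=-1)<.03)&(z>.17)&(z<.23)]
print(np.percentile(q[:,2],[10,50,90])); t=q[q[:,2]>np.percentile(q[:,2],90)-.005]; print(cv2.minEnclosingCircle((t[:,:2]*1000).astype(np.float32)))
E
```

```text
clock: 4.03
tcp_pos: [0.5415, -0.196, 0.252]
orientation: [-0.001, 0.993, 0.116, 0.0]
wrist_force: [1.5, 4.2, -0.0]
finger_gap: 0.0142
grip_force: 39.3
clock: 5.03
tcp_pos: [0.5085, -0.2041, 0.3237]
orientation: [-0.0, 0.993, 0.115, -0.001]
wrist_force: [-0.1, -0.2, 0.0]
finger_gap: 0.0428
grip_force: 0.0
tcp [ 0.5085 -0.2041  0.3237] ang 13.18 tilt [-0.0013 -0.001  -1.    ] go units [ 0.834 -0.013 -0.001] roll -0.023 clock 5.025 gap 0.0428 F [-0.1 -0.2  0. ] 0.0
[0.19786377 0.20161665 0.20259263]
((540.7884521484375, -196.10975646972656), 8.132179260253906)
```

The pin now reads 0.058 and is clear of the gap by 8 mm. Next is the door.

```bash
python3 -m handwheel '{"deltas":[[0.2,0.12,-0.4,0,0],[0.2,0.25,-0.81,0,0],[0.2,0.25,-0.81,0,0],[0.2,0.25,-0.81,0,0],[0.2,0.25,-0.81,0,0],[0.2,0.25,-0.81,0,0],[0.2,0.25,-0.81,0,0],[0.2,0.25,-0.81,0,0],[0.2,0.25,-0.81,0,0],[0.2,0.25,-0.81,0,0],[0.2,0.25,-0.81,0,0],[0.2,0.25,-0.81,0,0],[0.2,0.17,-0.47,0,-1],[0.2,0,0,0,-1],[0.2,0,0,0,-1],[0.2,0,0,0,-1],[0.2,0,0,0,-1],[0.2,0,0,0,-1],[0.2,0,0,0,0]]}'
python3 - <<'E'
from h import *
togo(.5378,.2045,np.pi/2-.2877); c=cam('wrist','w3'); P=cloud(c); z=P[...,2]
near=np.linalg.norm(P[...,:2]-[.5378,.2045],axis=-1)<.13
i=near&(z>.124)&(z<.136); o=near&(z<.118)
d,e=fitrect(np.vstack([P[i][:,:2],P[o][:,:2]]),np.r_[np.ones(i.sum()),np.zeros(o.sum())],(.5378,.2045,-.2877),(-.011,.011,-.075,.075))
print(d,e,i.sum(),np.median(z[i])); togo(d[0],d[1],np.pi/2+d[2])
E
```

```text
clock: 7.45
tcp_pos: [0.5382, 0.2057, 0.3238]
orientation: [-0.0, 0.803, 0.596, -0.0]
wrist_force: [0.1, -0.1, -0.1]
finger_gap: 0.0514
grip_force: 0.0
tcp [0.5382 0.2057 0.3238] ang 73.22 tilt [-3.e-04 -9.e-04 -1.e+00] go units [-0.032 -0.002  0.   ] roll -0.029 clock 7.45 gap 0.0514 F [ 0.1 -0.1 -0.1] 0.0
[ 0.53654621  0.20379083 -0.28202657] 0.0024869562380547545 7398 0.1297227760403182
tcp [0.5383 0.2055 0.3239] ang 73.13 tilt [-3.e-04 -7.e-04 -1.e+00] go units [-0.055 -0.03   0.   ] roll -0.071 clock 7.5 gap 0.0515 F [0.6 0.9 0. ] 0.0
```

View pics/w3.png

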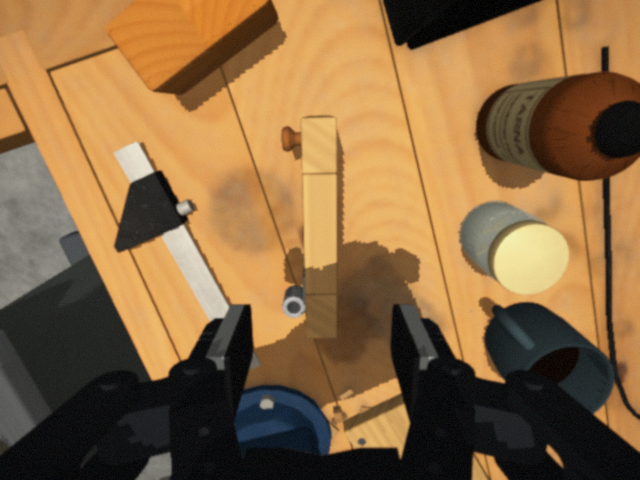

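The wrist view shows the door's top rail from (320,120) to (320,335), the knob at (290,138) and the knuckle at (293,300). It lies centred between the fingers. I'll descend and grip.

```bash
python3 -m handwheel '{"deltas":[[0.2,-0.055,-0.03,0.3,-0.07],[0.2,0,0,0.8,0],[0.2,0,0,0.9,0],[0.2,0,0,0.9,0],[0.2,0,0,0.6,0],[0.2,0,0,0.3,0],[0.2,0,0,0.07,0],[0.2,0,0,0,0],[-1,0,0,0,0],[-1,0,0,0,0],[-1,0,0,0,0],[-1,0,0,0,0],[-1,0,0,0,0],[-1,0,0,0,0]]}' 80; python3 -c "
from h import *
togo(.5365,.2038,np.pi/2-.282)"
```

```text
clock: 9.25
tcp_pos: [0.5374, 0.2032, 0.1706]
orientation: [0.0, 0.799, 0.602, 0.001]
wrist_force: [-1.6, 1.2, 6.3]
finger_gap: 0.0209
grip_force: 79.4
tcp [0.5374 0.2032 0.1706] ang 73.97 tilt [ 0.0011  0.0015 -1.    ] go units [ 0.009 -0.027 -0.   ] roll 0.013 clock 9.25 gap 0.0209 F [-1.6  1.2  6.3] 79.4
```

```bash
python3 -m handwheel '{"deltas":[[-1,0,0,-0.2,0],[-1,0,0,-0.4,0],[-1,0,0,-0.4,0],[-1,-0.3,0.08,0,0],[-1,-0.6,0.16,0,0],[-1,-0.7,0.19,0,0],[-1,-0.8,0.21,0,0],[-1,-0.8,0.21,0,0],[-1,-0.8,0.21,0,0],[-1,-0.8,0.21,0,0],[-1,-0.7,0.19,0,0],[-1,-0.5,0.13,0,0],[-1,-0.3,0.08,0,-0.3],[-1,0,0,0,-0.7],[-1,0,0,0,-0.8],[-1,0,0,0,-0.8],[-1,0,0,0,-0.35],[-1,0,0,0,0],[-1,0,0,0,0]]}'
python3 - <<'E'
from h import *
togo(.5316,-.0583,np.pi/2+.2345)
cam('wrist','w4'); cam('top','t4'); cam('scene','s4')
a=cv2.imread('pics/w4.png'); b=cv2.imread('pics/s4.png')[200:340,320:500]
b=cv2.resize(b,(617,480),interpolation=cv2.INTER_CUBIC)
v=np.hstack([a,b]); cv2.imwrite('pics/v4.png',cv2.resize(v,(800,int(480*800/v.shape[1])),interpolation=cv2.INTER_AREA))
E
```

```text
clock: 11.62
tcp_pos: [0.5313, -0.0581, 0.2094]
orientation: [-0.0, 0.62, 0.785, -0.0]
wrist_force: [-0.2, -0.7, -3.8]
finger_gap: 0.0213
grip_force: 78.5
tcp [ 0.5313 -0.0581  0.2094] ang 103.38 tilt [-1.e-04 -4.e-04 -1.e+00] go units [-0.006  0.005 -0.   ] roll -0.005 clock 11.625 gap 0.0213 F [-0.2 -0.7 -3.8] 78.5
```

View pics/v4.png

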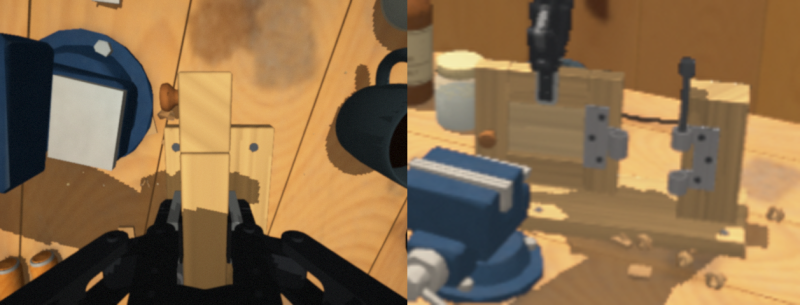

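The views show the door hanging square in the gripper and its knuckle level with the post's gap. The post's knuckles are to the right and the pin is raised above them. I'll measure the door against the post in the jamb axes.

```bash
cat >> h.py <<'E'
def jamb(P,j=(.5408,-.1960,.2345)):
    # jamb-aligned coords with origin such that the bore is at (-.027,-.039)
    c,s=np.cos(j[2]),np.sin(j[2]); d=P[...,:2]-np.array(j[:2])
    return np.dstack([d[...,0]*c+d[...,1]*s-.027,-d[...,0]*s+d[...,1]*c-.039,P[...,2]])
def plane(q):  # robust x = a + b*(y-ym) + c*(z-zm)
    for _ in range(6):
        m=q.mean(0); A=np.c_[np.ones(len(q)),q[:,1]-m[1],q[:,2]-m[2]]
        k=np.linalg.lstsq(A,q[:,0],rcond=None)[0]; r=np.abs(q[:,0]-A@k); q=q[r<max(2.0*r.std(),.0008)]
    return k,m,len(q)
def measure(t,s,w,dy0):
    # dy0: approximate door centre y in jamb coordinates
    J=jamb(cloud(s)).reshape(-1,3)
    def sel(x0,x1,y0,y1,z0,z1): return J[(J[:,0]>x0)&(J[:,0]<x1)&(J[:,1]>y0)&(J[:,1]<y1)&(J[:,2]>z0)&(J[:,2]<z1)]
    for n,q in dict(post=sel(-.022,-.008,-.095,-.07,.04,.15),doorstile=sel(-.022,-.008,dy0-.070,dy0-.045,.045,.15),doorrail=sel(-.022,-.008,dy0-.07,dy0+.07,.13,.155)).items():
        k,m,N=plane(q); print(n,'face x mm',(k[0]*1e3).round(2),'dx/dy deg',np.degrees(k[1]).round(2),'dx/dz deg',np.degrees(k[2]).round(2),'at',m.round(3),N)
    for nm,c in (('top',t),('scene',s),('wrist',w)):
        J=jamb(cloud(c)).reshape(-1,3); o=[]
        for n,y0,y1 in (('post',-.1,-.04),('door',dy0-.07,dy0+.07)):
            q=J[(J[:,0]>-.013)&(J[:,0]<.004)&(J[:,1]>y0)&(J[:,1]<y1)&(J[:,2]>.145)&(J[:,2]<.19)]
            if len(q)>20: o.append((n,len(q),np.median(q[:,2]).round(4),'slope y deg',np.degrees(np.polyfit(q[:,1],q[:,2],1)[0]).round(2)))
        print(nm,o)
    # door in the wrist picture
    for nm,c in (('wrist',w),('top',t)):
        P=cloud(c); J=jamb(P); z=P[...,2]; near=(np.abs(J[...,1]-dy0)<.1)&(np.abs(J[...,0]+.004)<.03)
        zt=np.median(z[near&(z>.145)&(z<.19)&(np.abs(J[...,1]-dy0-.055)<.015)]); i=near&(abs(z-zt)<.006)&(J[...,1]>dy0+.035); o=near&(z<zt-.012)&(J[...,1]>dy0+.035)
        d,e=fitrect(np.vstack([J[i][:,:2],J[o][:,:2]]),np.r_[np.ones(i.sum()),np.zeros(o.sum())],(-.004,dy0,0),(-.011,.011,-.075,.075)); print(nm,'door in jamb mm',(d[:2]*1e3).round(2),'yaw deg',np.degrees(d[2]).round(2),e.round(4),i.sum(),'ztop',zt.round(4))
    # knuckle silhouettes (scene): extent in y of things ahead of the faces
    J=jamb(cloud(s)).reshape(-1,3)
    for n,y,z in (('lower',-.039,.068),('upper',-.039,.118),('doorkn',dy0-.076,None)):
        zc=z if z else np.median([.105]) 
        q=J[(J[:,0]<-.0195)&(J[:,0]>-.042)&(abs(J[:,1]-y)<.022)&(abs(J[:,2]-zc)<(.009 if z else .03))]
        # circle of radius 10 through the visible front of the barrel
        if len(q)>15:
            f=lambda p:np.sum(np.minimum(abs(np.hypot(q[:,0]-p[0],q[:,1]-p[1])-.010),.002))
            r=minimize(f,(-.027,y),method='Nelder-Mead',options=dict(initial_simplex=[(-.027,y),(-.024,y),(-.027,y+.003)])).x
            print(n,len(q),'axis mm',(r*1e3).round(2),'z range',np.percentile(q[:,2],[3,97]).round(4))
E
python3 - <<'E'
from h import *
L=lambda n:dict(np.load('/tmp/%s.npz'%n))
measure(L('t4'),L('s4'),L('w4'),.037+.06)
E
```

```text
post face x mm -14.95 dx/dy deg -5.81 dx/dz deg 0.46 at [-0.015 -0.083  0.096] 141
doorstile face x mm -16.48 dx/dy deg -4.45 dx/dz deg 0.25 at [-0.016  0.04   0.099] 118
doorrail face x mm -14.15 dx/dy deg 0.4 dx/dz deg 2.06 at [-0.014  0.099  0.144] 147
top [('door', 193, np.float64(0.1688), 'slope y deg', np.float64(0.58))]
scene [('post', 120, np.float64(0.1576), 'slope y deg', np.float64(0.02)), ('door', 275, np.float64(0.1674), 'slope y deg', np.float64(-0.55))]
wrist [('door', 18800, np.float64(0.1685), 'slope y deg', np.float64(-0.01))]
wrist door in jamb mm [-4.01 98.89] yaw deg -0.07 0.0133 12506 ztop 0.1685
top door in jamb mm [-3.21 96.03] yaw deg 0.14 0.0285 215 ztop 0.1687
lower 94 axis mm [-26.62 -39.77] z range [0.0597 0.0767]
upper 86 axis mm [-25.77 -40.03] z range [0.1098 0.1267]
doorkn 154 axis mm [-27.71  21.31] z range [0.0847 0.1231]
```

```bash
python3 -m handwheel '{"deltas":[[-1,0,0,0.13,0],[-1,0,0,0.13,0],[-1,-0.15,0,0,0],[-1,-0.3,0,0,0],[-1,-0.3,0,0,0],[-1,-0.25,0,0,0],[-1,-0.13,0,0,0],[-1,0,0,0,0],[-1,0,0,0,0]]}'
python3 - <<'E'
from h import *
f=lambda s:np.array([.5455,-.1167])+s*np.array([-.2324,.9726])
togo(*f(.015),np.pi/2+.2345)
w=cam('wrist','w5'); t=cam('top','t5'); s=cam('scene','s5')
# average depth over frames
for k,c in (('top',t),('scene',s)):
    D=[c['depth']]+[optics.read_camera(k)['depth'] for _ in range(6)]
    c['depth']=np.median(D,0).astype(np.float32); np.savez('/tmp/%s5m.npz'%k,**c)
measure(t,s,w,.037+.015); togo(*f(0),np.pi/2+.2345)
b=cv2.imread('pics/s5.png')[225:315,400:490]; cv2.imwrite('pics/v5.png',cv2.resize(b,(600,600),interpolation=cv2.INTER_CUBIC))
E
```

```text
clock: 12.9
tcp_pos: [0.542, -0.1015, 0.199]
orientation: [-0.0, 0.619, 0.785, -0.0]
wrist_force: [-0.0, 0.3, -3.1]
finger_gap: 0.021
grip_force: 78.5
tcp [ 0.542  -0.1015  0.199 ] ang 103.47 tilt [ 2.e-04 -2.e-04 -1.e+00] go units [-0.014 -0.002 -0.   ] roll 0.004 clock 12.9 gap 0.021 F [-0.   0.3 -3.1] 78.5
post face x mm -15.02 dx/dy deg -2.87 dx/dz deg 0.23 at [-0.015 -0.084  0.098] 260
doorstile face x mm -16.94 dx/dy deg -7.45 dx/dz deg 1.09 at [-0.017 -0.005  0.1  ] 157
doorrail face x mm -14.26 dx/dy deg 0.31 dx/dz deg -0.32 at [-0.014  0.053  0.143] 338
top [('door', 209, np.float64(0.1583), 'slope y deg', np.float64(-0.09))]
scene [('post', 96, np.float64(0.1579), 'slope y deg', np.float64(-1.1)), ('door', 199, np.float64(0.1582), 'slope y deg', np.float64(-0.11))]
wrist [('door', 18710, np.float64(0.1582), 'slope y deg', np.float64(0.01))]
wrist door in jamb mm [-3.74 54.17] yaw deg 0.01 0.0127 12571 ztop 0.1582
top door in jamb mm [-3.28 50.92] yaw deg 0.06 0.0278 211 ztop 0.1582
lower 89 axis mm [-26.92 -40.07] z range [0.0597 0.0768]
upper 73 axis mm [-26.73 -39.85] z range [0.1104 0.1267]
doorkn 242 axis mm [-26.65 -23.58] z range [0.0764 0.131 ]
tcp [ 0.5421 -0.1018  0.1991] ang 103.46 tilt [-2.e-04  0.e+00 -1.e+00] go units [-0.383 -0.005  0.   ] roll 0.003 clock 13.65 gap 0.0207 F [-0.7  1.  -4.2] 78.5
```

View pics/v5.png

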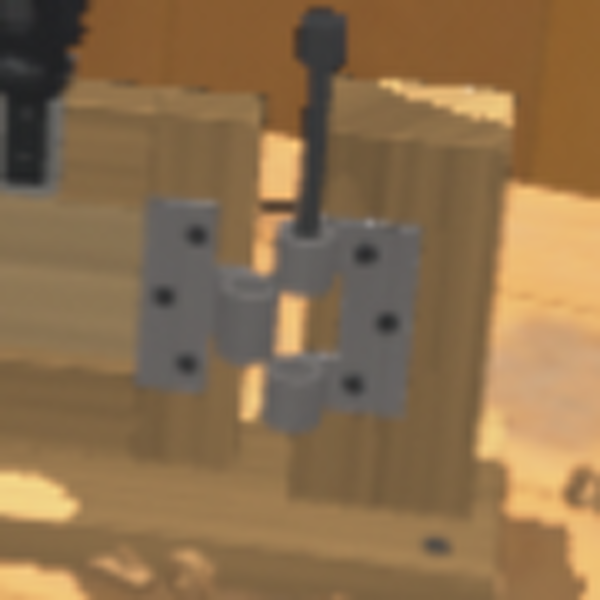

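The crop shows the door knuckle at (245,315) just left of the post's barrels at (305,260) and (293,395). It is vertically centred in the gap, and the tops are level at 0.158 m. I'm easing it in most of the way.

```bash
python3 -m handwheel '{"deltas":[[-1,-0.06,0,0,0],[-1,-0.08,0,0,0],[-1,-0.08,0,0,0],[-1,-0.08,0,0,0],[-1,0,0,0,0],[-1,0,0,0,0]]}'
cat > m6.py <<'E'
from h import *
import sys
tag=sys.argv[1]
c=cam('scene','s'+tag); fr=[c['frame']]; D=[c['depth']]
for _ in range(7):
    k=optics.read_camera('scene'); fr.append(k['frame']); D.append(k['depth'])
D=np.array(D,float); D[D<=0]=np.nan; c['depth']=np.nan_to_num(np.nanmean(D,0)).astype(np.float32)
c['frame']=np.mean(fr,0).astype(np.uint8); np.savez('/tmp/s%sm.npz'%tag,**c)
J=jamb(cloud(c)).reshape(-1,3)
for n,z0,z1 in (('lower',.060,.076),('door',.083,.103),('upper',.110,.126)):
    q=J[(J[:,0]<-.020)&(J[:,0]>-.042)&(abs(J[:,1]+.037)<.016)&(J[:,2]>z0)&(J[:,2]<z1)]
    f=lambda p:np.sum(np.minimum(abs(np.hypot(q[:,0]-p[0],q[:,1]-p[1])-.010),.0025))
    r=minimize(f,(-.027,-.038),method='Nelder-Mead',options=dict(initial_simplex=[(-.027,-.038),(-.024,-.038),(-.027,-.035)])).x
    print(n,len(q),(r*1e3).round(2),'minx',(np.percentile(q[:,0],5)*1e3).round(2))
togo(.5455,-.1167,np.pi/2+.2345)
b=c['frame'][225:315,400:490,::-1]; cv2.imwrite('pics/v%s.png'%tag,cv2.resize(b,(600,600),interpolation=cv2.INTER_CUBIC))
E
python3 m6.py 6
```

```text
clock: 14.4
tcp_pos: [0.5449, -0.1134, 0.1991]
orientation: [-0.0, 0.619, 0.785, -0.0]
wrist_force: [-0.5, -1.1, -4.4]
finger_gap: 0.0207
grip_force: 78.5
lower 64 [-26.91 -39.87] minx -37.41
door 79 [-26.75 -35.9 ] minx -37.24
upper 64 [-26.78 -39.99] minx -37.01
tcp [ 0.5449 -0.1133  0.1991] ang 103.47 tilt [-1.e-04 -0.e+00 -1.e+00] go units [-0.086 -0.006  0.   ] roll 0.004 clock 14.8 gap 0.0214 F [-0.6 -0.6 -4.5] 78.5
```

View pics/v6.png

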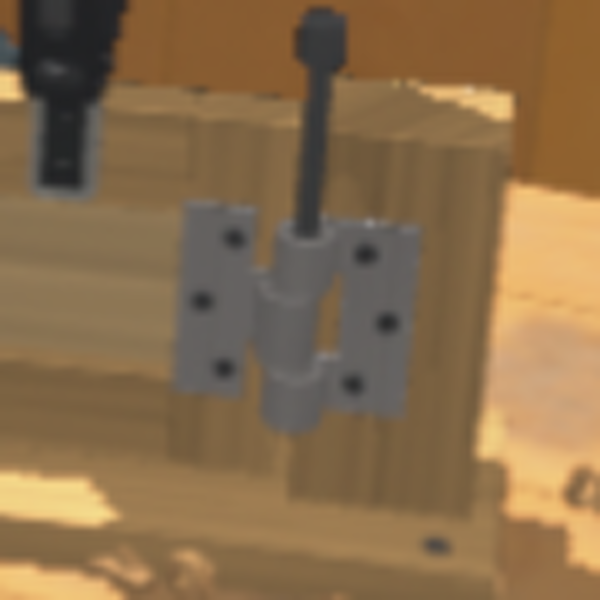

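The crop shows the door knuckle between the post's barrels. Its left edge is at about 258 against a line of about 268 through the others, so roughly 3.6 mm remain. x agrees within 0.1 mm.

```bash
python3 -m handwheel '{"deltas":[[-1,-0.03,0,0,0],[-1,-0.03,0,0,0],[-1,-0.03,0,0,0],[-1,0,0,0,0],[-1,0,0,0,0],[-1,0,0,0,0]]}'; python3 m6.py 7
python3 - <<'E'
from h import *
c=dict(np.load('/tmp/s7m.npz')); g=cv2.cvtColor(c['frame'],cv2.COLOR_RGB2GRAY).astype(float); hsv=cv2.cvtColor(c['frame'],cv2.COLOR_RGB2HSV)
# image point of bore-axis silhouettes: left-edge prediction at heights, seen vs model
f=240/np.tan(np.radians(float(c['vfov']))/2); K=np.array([[f,0,c['cx']],[0,f,c['cy']],[0,0,1]],float); A=att(c)
def proj(X): return cv2.projectPoints((A.T@(np.array(X,float)-c['origin']).T).T,np.zeros(3),np.zeros(3),K,np.array([float(c['k1']),0,0,0]))[0].reshape(-1,2)
for z in (.062,.066,.07,.074,.083,.088,.093,.098,.103,.112,.116,.12,.124):
    p=proj([[.5408,-.196,z]])[0]; q=proj([[.5408,-.196,z+.001]])[0]
    us=p[0]+np.arange(-9,9,.25); m=np.stack([us,np.full_like(us,p[1])],-1).astype(np.float32)
    row=cv2.remap(hsv[...,1].astype(np.float32),m[None,:,0],m[None,:,1],cv2.INTER_LINEAR)[0]  # saturation: steel low
    b=row<70; i=np.where(b)[0]; r=(us[i[0]]-p[0]).round(2) if len(i) else None, (us[i[-1]]-p[0]).round(2) if len(i) else None
    print(z,p.round(1),r,row[::6].astype(int))
E
```

```text
clock: 15.55
tcp_pos: [0.5457, -0.1169, 0.1991]
orientation: [-0.0, 0.619, 0.785, -0.0]
wrist_force: [-0.3, 0.1, -3.7]
finger_gap: 0.0209
grip_force: 78.5
lower 63 [-26.55 -39.93] minx -37.01
door 76 [-26.69 -39.59] minx -37.44
upper 66 [-26.66 -39.96] minx -36.93
tcp [ 0.5458 -0.1169  0.1991] ang 103.47 tilt [-1.e-04 -0.e+00 -1.e+00] go units [ 0.006 -0.005 -0.   ] roll 0.003 clock 15.95 gap 0.0205 F [ 0.5  0.3 -3.4] 78.5
0.062 [442.6 285.8] (np.float64(-4.0), np.float64(8.75)) [118 118 118  97  24  13  13  11  11  22  57  50]
0.066 [442.8 284.2] (np.float64(-7.5), np.float64(8.75)) [73 67 58 81 23 11 13 13 12  9 14 11]
0.07 [442.9 282.6] (np.float64(-9.0), np.float64(8.75)) [18 15 22 72 19 12 12 10  9  8 11  8]
0.074 [443. 281.] (np.float64(-9.0), np.float64(8.75)) [ 6  5 19 64 21 11 10 10 11 10 10  7]
0.083 [443.4 277.4] (np.float64(-9.0), np.float64(8.75)) [12 10 29 65 22 11 10 10  9 19 54 20]
0.088 [443.5 275.4] (np.float64(-9.0), np.float64(8.75)) [11 10 18 27 14 10 10 11 11 24 87 22]
0.093 [443.7 273.3] (np.float64(-9.0), np.float64(8.75)) [10 10 12 11 11 10  9 13 11 34 89 21]
0.098 [443.9 271.3] (np.float64(-9.0), np.float64(8.75)) [10 10 10 10 10 12 12 12 13 42 99 24]
0.103 [444.1 269.2] (np.float64(-9.0), np.float64(8.75)) [12 10  9  9 10 11 11 12 11 45 98 27]
0.112 [444.4 265.5] (np.float64(-9.0), np.float64(8.75)) [12 10 16 25 15 13 13 10 12 16 45 15]
0.116 [444.6 263.9] (np.float64(-9.0), np.float64(8.75)) [11 10 35 73 24 13 13 10 11 11 10 12]
0.12 [444.7 262.2] (np.float64(-9.0), np.float64(8.75)) [ 8  8 31 70 21 11 11  9 10 11 12  9]
0.124 [444.9 260.6] (np.float64(-9.0), np.float64(8.75)) [ 2  4 35 70 19 11  7  8 11 10 11 12]
```

View pics/v7.png

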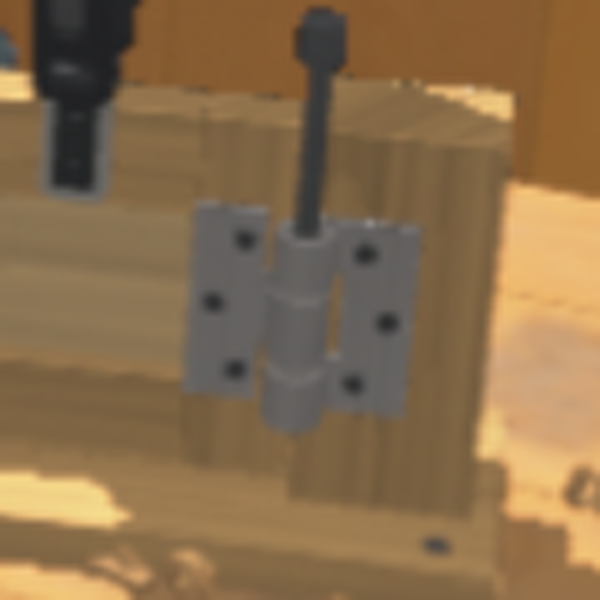

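The crop shows the three barrels in one line with the pin raised above them. The measured offset is under 0.4 mm and only the door's weight is on the wrist, so I'm handing in.

```bash
python3 -c "
from h import *
togo(.5455,-.1167,np.pi/2+.2345); print(hand_in())"
```

```text
tcp [ 0.5458 -0.1169  0.1991] ang 103.47 tilt [-1.e-04 -0.e+00 -1.e+00] go units [ 0.006 -0.005 -0.   ] roll 0.003 clock 15.95 gap 0.0205 F [ 0.5  0.3 -3.4] 78.5
the job is handed in; nothing more can be done
None
```

The pin's end hung about 6 mm into the gap, so I drew it up clear by its head; the door is now held steady and free in the gripper with its knuckle between the post's two, holes within about 0.4 mm by camera, and the job was handed in at 16 s.

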